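# Slide the specimen carrier under the hot plate's leaf spring

### The arm

A 7-joint arm with a two-finger parallel gripper is mounted at the origin on the work surface. World frame = base frame: x ahead of the robot, y to its left, z up, the work surface at z = 0. Lengths are in m, angles in rad, forces in N, time in s.
With the tool pointing down it reaches from about 0.425 to 1.025 m from the base axis. Payload 9.4 kg.
Tool frame: the origin (TCP) lies midway between the tips of the shut fingers; the grasp point (between the pads) lies 19 mm behind it; z points along the fingers, y is the line along which they close (so a half turn about z gives the same grasp; the last joint's range is limited). The gripper opens to 85 mm and grips with 20 to 120 N. Pads are 22 mm wide; open, the fingers measure 114 mm over their backs; the gripper's body (76 mm by 85 mm) begins 54 mm behind the grasp point. The pads swing forward as they close: fully open they stand 13 mm farther back than shut.
Start: joints at [1.129, 0.599, -0.003, 1.599, 0.002, 0.943, -0.08], TCP at [0.259, -0.677, 0.2] pointing down, gripper open.
Joint ranges: [-2.57, 2.57], [-0.35, 1.97], [-1.29, 1.29], [0.11, 2.56], [-1.05, 4.19], [0.11, 1.86], [-2.63, 2.63]. Speed limits (rad/s): [2.22, 2.22, 3.01, 3.01, 3.14, 3.14, 3.14].

### API

Orientations are given as a rotation vector (axis times angle).
In Python, from plant import manip, eyes, workorder gives the robot as it stands (manip), with the cameras (eyes) and the job (workorder).
- The arm moves only by the shell command python3 drive.py 'ROWS' [FORCE]. ROWS is 1 to 5 rows, parted by semicolons, with the numbers parted by commas; each row has 5 numbers: the finger opening in m, then dx, dy, dz in shares of 0.3 m (1.0 is 0.3 m), then a turn about the tool's z in parts of the range, where 1.0 means 4 rad; each row shifts and turns the commanded pose from where the row before left it, along the tool's axes as they then stand; what a row does not reach is not made up. A row lasts 1/10 s, in which the tool goes at most 0.05 m and 0.15 rad, less where a joint would pass 70% of its speed; a pose out of reach is approached as far as the arm can. The fingers move at their own pace and stop on an object; FORCE is the grip in N (left out, the last holds). Time passes only in rows, so rows that do not move let the fingers close. It prints the time, the measured TCP pose, the force, the opening and the grip force at its end. No shift or turn number may pass 1 either way. Input that does not fit is refused with a message, and nothing moves.
- manip.sense(): the state, without advancing time (a new reading comes with each control period).
- eyes.get_image(name): name is "scene" or "top" or "wrist"; returns a dict with "img" (420x560x3 uint8, blue, green, red), "vertical_fov" (degrees; the focal length in pixels is half the picture's height over the tangent of half this angle, whatever the lens; pixels are square), "cx", "cy" (the principal point, pixels), "position" and "attitude" of the camera in the world. Camera axes: x right, y down, z forward; pixel columns grow to the right and rows downward; lengths in m; the calibration is good to about 2 mm. A picture is of the moment at which its call begins. There is no depth.
- workorder.job_done(): hands the job in; it is judged then, once.
The state is a dict: "time_s": time; "joints": joint angles; "joint_vel": joint speeds; "effort": joint torques, N m; "position": TCP position; "ee_rot": TCP orientation; "force": force on the tool from outside, world axes, zero at the start; "torque": the same for the moment, N m; "grip_width": finger opening in m; "finger_force": force on a finger pad.
Only numpy, scipy, OpenCV 4.12 (cv2) and the standard library are available. Lean on these libraries where they do the work, as an engineer would, in place of code of your own. Each camera call takes 0.05 s, during which the arm holds its last target. There are 200 camera calls.

### The job

On the bonding hot plate, one slide carrier holds a glass slide with its rock chip; the carrier in the other lane is empty. Without grasping or lifting anything, press down hard with the fingertips on the loaded carrier's rubber thumb pad and slide it along its lane, under the leaf spring, until it is fully home against the stop at the far end, then let go so that the spring holds it down. Keep off the glass, and leave the empty carrier and everything else where it is.

Things in the scene. Friction and masses are not known exactly. Their poses are not given: they have to be found in the camera images.
- hotplate: Hot plate for bonding thin sections, fixed: cream case 375 x 220 mm, grey-brown top with two straight lanes. Origin on the bench under it; x along the lanes from the thermostat end (near the robot) to the clamp bar, y left, z up. Lanes: centred at y = +45 and -45 mm, 53 mm wide, floor at z = 44 mm, ribs beside them up to z = 52 mm. Thermostat end (x below -150 mm): z = 40 mm, its slider 52 mm.
- stop_left (a point): Stop of the left lane: middle of the wall that closes the far end of the lane, at the height of the lane floor (x = 87, y = 45, z = 44 mm in the hot plate's frame). The wall is 8 mm high.
- stop_right (a point): The same stop of the right lane (x = 87, y = -45, z = 44 mm in the hot plate's frame).
- near_end_left (a point): Middle of the wall that closes the near end of the left lane, at the height of the lane floor (x = -137, y = 45, z = 44 mm in the hot plate's frame). The wall is 8 mm high.
- near_end_right (a point): The same near end of the right lane (x = -137, y = -45, z = 44 mm).
- clamp_bar (a point): Middle of the top of the dark steel clamp bar that crosses both lanes at the far end and holds the leaf springs: 24 x 190 mm, top 71 mm above the bench, nuts and screws on it up to 81 mm.
- carrier: The loaded slide carrier: loose aluminium plate 140 x 50 x 10 mm, about 0.19 kg, lying in one of the two lanes, left or right, with 1.5 mm side play. Origin at the centre of its underside, on the lane floor; x points along the lane to its bevelled nose, 70 mm ahead; the tail is 70 mm behind. It starts near the lane's near end and travels 70 to 82 mm to the stop.
- nose (a point): Middle of the loaded carrier's nose at its underside (70 mm ahead of its origin). Fully home, it meets the stop of its lane, and the carrier's origin is then at x = +17 mm in the hot plate's frame.
- thumb_pad: Ribbed black rubber thumb pad on the loaded carrier's tail, 50 mm along the carrier x 44 mm across x 1 mm, fixed to the carrier (origin at the centre of its underside, 43 mm behind the carrier's origin and 10 mm above its underside). Here the fingertips press; friction of the rubber about 1.2, of the metal carrier on its lane 0.15.
- pad_top (a point): Centre of the top face of the loaded carrier's thumb pad (55 mm above the bench, 43 mm behind the carrier's origin).
- glass_slide: Clear glass slide 46 x 27 mm with a dark grey-brown rock chip under it, set flush in the loaded carrier's recess (origin at the centre of its underside, 34 mm ahead of the carrier's origin; its top 10 mm above the carrier's underside). Not to be pressed by the robot.
- spare_carrier: The empty slide carrier, of the same size with the same rubber thumb pad, lying in the other lane with an open recess and no glass slide; axes and origin as on the loaded one. Stays where it is.
- leaf_left: Leaf spring over the left lane: bright spring-steel strip 22 mm wide, 88 mm long. Origin at its root under the clamp bar (x = 115, z = 62 mm in the hot plate's frame); it slopes down towards the near end to a rounded foot, then turns up in a lip that ends at x = 27, z = 58.5 mm. The carrier's nose lifts it by the lip and it then bears down on the carrier with about 13 N.
- leaf_right: The same leaf spring over the right lane.
- foot_left (a point): Underside of the left leaf spring's foot, at rest at x = 45, z = 50.5 mm in the hot plate's frame: 3.5 mm lower than a carrier's top. Taking a carrier's nose under it takes about 6 to 10 N along the lane, then about 5 N to the stop: a press of 12 to 20 N on the thumb pad carries it through; at 5 N the fingers slip.
- foot_right (a point): The same foot of the right leaf spring.
- vial_mid: Small glass vial with a blue cap, 20 mm across, 42 mm tall, standing on the rib between the two lanes near the springs (its foot at z = 52 mm); origin under its foot.
- vial_side: Glass vial with a blue cap, 22 mm across, 50 mm tall, on the bench left of the hot plate; origin under its foot.
- vial_brown: Glass vial with a white cap, 22 mm across, 46 mm tall, on the bench left of the hot plate; origin under its foot.
- dish_a: White porcelain dish, 72 mm across, 26 mm tall, on the bench right of the hot plate; origin under its foot.
- dish_b: White porcelain dish, 80 mm across, 28 mm tall, on the bench right of the hot plate; origin under its foot.
- petri: Clear glass petri dish, 90 mm across, 15 mm tall, on the bench left of the hot plate; origin under its foot.
- forceps: Steel forceps, 125 mm long, 6 mm high, lying on the bench right of the hot plate; origin in its middle.

How it is judged:
On the way:
1. the loaded carrier is pressed down by the fingertips on its thumb pad (over 5 N) while its nose passes under the leaf spring (contact force between the fingers and thumb_pad above 5 N and x of carrier in the frame of hotplate between -0.022 and 0.01 m), for 0.1 s.
At the end, for the whole second after the job is handed in: The loaded carrier lies flat on its lane floor within 4 mm of the stop, at rest, held down by the leaf spring (more than 2 N); the empty carrier is within 6 mm and the other things within 20 mm of where they were (x of carrier in the frame of hotplate above 0.013 m and z of carrier in the frame of hotplate below 0.047 m and angle between carrier's own z axis and vertical below 0.05 rad and contact force between any of leaf_left, leaf_right and carrier above 2 N and linear speed of carrier below 0.01 m/s and distance of spare_carrier from where it was at the start of the episode below 0.006 m and distance of each of vial_mid, vial_side, vial_brown, dish_a, dish_b, petri, forceps from where it was at the start of the episode below 0.02 m); the robot touches nothing.
It fails at once if the loaded carrier is lifted (more than 8 mm off the lane floor) or tipped (z of carrier in the frame of hotplate above 0.052 m or angle between carrier's own z axis and vertical above 0.12 rad).
It fails at once if the robot presses on the glass slide (more than 3 N) (contact force between any of the fingers, the arm and glass_slide above 3 N).
It fails at once if the empty carrier is shifted by more than 6 mm (distance of spare_carrier from where it was at the start of the episode above 0.006 m).
It fails at once if a vial, dish or tool is moved by more than 20 mm (distance of any of vial_mid, vial_side, vial_brown, dish_a, dish_b, petri, forceps from where it was at the start of the episode above 0.02 m).
It also fails if it takes over 38 s, if anything falls off the work surface, if the arm or the gripper's body presses on something with over 40 N, if the wrist force passes 120 N, or if a joint passes its speed limit or range.

## Working session

There is one attempt and no reset: what is moved stays moved. The work goes in short steps, Python scripts to look and compute and a shell command to move; the robot and the scene stay as the last step left them, time stands still between calls to the robot, and variables do not carry over. Pictures are saved under pics/ and viewed, at most 10 in all, crops included, and the job is handed in when it is done.

```bash
ls; mkdir -p pics
python3 - <<'E'
from plant import manip, eyes, workorder
import cv2,numpy as np
s=manip.sense();print(s)
for n in("scene","top"):
    d=eyes.get_image(n);cv2.imwrite(f"pics/{n}0.png",d["img"]);print(n,{k:v for k,v in d.items() if k!="img"})
E
```

```text
drive.py
pics
plant.py
{'time_s': 0.0, 'joints': array([ 1.12932404,  0.60012688, -0.00253641,  1.60015579,  0.00176667,
        0.94288493, -0.07983028]), 'joint_vel': array([-0.00024147,  0.00040573,  0.00064788,  0.0006967 , -0.00070653,
        0.00176389, -0.00036636]), 'effort': array([-5.79755615e-04, -7.76451731e+01,  1.56471457e+00, -2.58007550e+01,
        1.23515481e-02,  8.96000653e-03,  1.13193201e-07]), 'position': array([ 0.25842831, -0.67680713,  0.19880656]), 'ee_rot': array([-3.08798947e+00, -5.69540512e-01,  6.33445799e-04]), 'force': array([0.05269397, 0.10769281, 0.19144836]), 'torque': array([0.01521109, 0.01317957, 0.05289552]), 'finger_force': 0.0, 'grip_width': 0.08524962365636558}
scene {'vertical_fov': 49.764070395424966, 'cx': 277.94650874961735, 'cy': 210.46504607369567, 'position': array([1.02945374, 0.4856773 , 0.66520629]), 'attitude': array([-1.04045316, -2.43924114,  1.03038817])}
top {'vertical_fov': 44.36969305199961, 'cx': 279.20478949430196, 'cy': 204.77084840905613, 'position': array([0.36829766, 0.04873405, 1.26423342]), 'attitude': array([-2.13593504,  2.11648427, -0.19823824])}
```

View pics/top0.png

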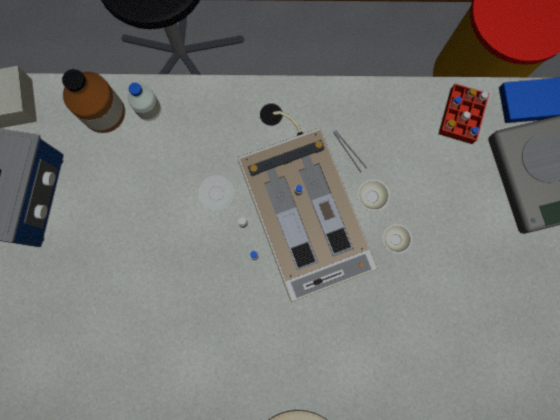

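View pics/scene0.png

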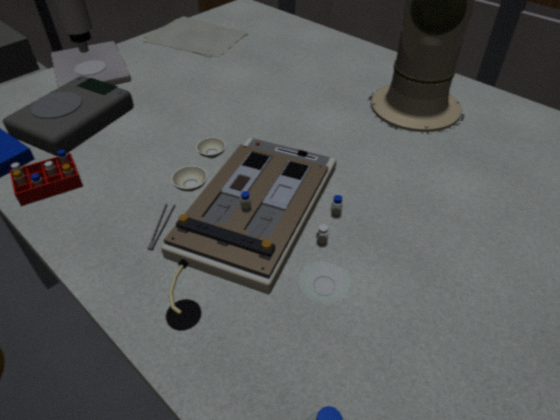

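The top view shows the hot plate with its clamp bar up at (287,158). The loaded carrier, with its rock chip at (327,210), is in the right lane with its pad at about (340,240). The empty carrier's pad is at about (303,255). Next I'll measure both pads in the two views.

```bash
cat > h.py <<'E'
import cv2,numpy as np
from scipy.spatial.transform import Rotation as R
def ray(d,u,v):
    f=d["img"].shape[0]/2/np.tan(np.radians(d["vertical_fov"]/2))
    w=R.from_rotvec(d["attitude"]).apply([(u-d["cx"])/f,(v-d["cy"])/f,1]); return d["position"],w
def onplane(d,u,v,z):
    p,w=ray(d,u,v); return p+w*(z-p[2])/w[2]
def cross(a,b):
    (p,u),(q,w)=a,b; A=np.c_[u,-w]; t=np.linalg.lstsq(A,q-p,rcond=None)[0]
    x,y=p+u*t[0],q+w*t[1]; return (x+y)/2,np.linalg.norm(x-y)
def blobs(img,mask,lo,hi,box):
    x0,y0,x1,y1=box; m=np.zeros_like(mask); m[y0:y1,x0:x1]=mask[y0:y1,x0:x1]
    c,_=cv2.findContours(m,cv2.RETR_EXTERNAL,cv2.CHAIN_APPROX_NONE)
    return [(k,cv2.moments(k)) for k in c if lo<cv2.contourArea(k)<hi]
E
python3 - <<'E'
from plant import manip, eyes, workorder
from h import *
for n,box in(("top",(240,130,380,300)),("scene",(160,130,345,290))):
    d=eyes.get_image(n); g=d["img"].max(2); m=(g<55).astype(np.uint8)*255
    print(n)
    for k,M in blobs(d["img"],m,60,2500,box):
        u,v=M["m10"]/M["m00"],M["m01"]/M["m00"]
        r=cv2.minAreaRect(k); q=np.array([onplane(d,a,b,.055)[:2] for a,b in cv2.boxPoints(r)])
        print(np.round([u,v],1),cv2.contourArea(k),"P",onplane(d,u,v,.055).round(4),"sides",np.linalg.norm(q[1]-q[0]).round(3),np.linalg.norm(q[2]-q[1]).round(3),"dirs",np.degrees(np.arctan2(*(q[1]-q[0])[::-1])).round(1))
    if n=="top": cv2.imwrite("pics/topc.png",cv2.resize(d["img"][120:310,225:395],None,fx=3.1,fy=3.1,interpolation=cv2.INTER_CUBIC))
E
```

```text
top
[302.6 254.7] 303.0 P [ 0.4743 -0.0091  0.055 ] sides 0.041 0.045 dirs -68.9
[338.2 240.2] 298.5 P [ 0.5092 -0.0929  0.055 ] sides 0.04 0.046 dirs -67.7
[286.6 158.1] 420.0 P [0.7084 0.03   0.055 ] sides 0.186 0.023 dirs -69.0
scene
[321.5 241. ] 64.0 P [0.5874 0.1606 0.055 ] sides 0.016 0.029 dirs 133.6
[222.8 259. ] 237.0 P [0.7377 0.0633 0.055 ] sides 0.238 0.106 dirs 141.4
[225.5 236.6] 1250.5 P [0.6997 0.0272 0.055 ] sides 0.042 0.202 dirs -140.2
[245.8 206.9] 65.5 P [ 0.6209 -0.003   0.055 ] sides 0.017 0.028 dirs 147.3
[239.6 182.6] 136.5 P [ 0.5804 -0.0651  0.055 ] sides 0.048 0.027 dirs -158.9
[237.9 260. ] 738.5 P [0.721 0.084 0.055] sides 0.401 0.215 dirs 170.1
[294.7 169.7] 274.5 P [ 0.4718 -0.0109  0.055 ] sides 0.052 0.051 dirs -145.5
[255.7 160. ] 259.5 P [ 0.5054 -0.095   0.055 ] sides 0.054 0.054 dirs -141.8
```

View pics/topc.png

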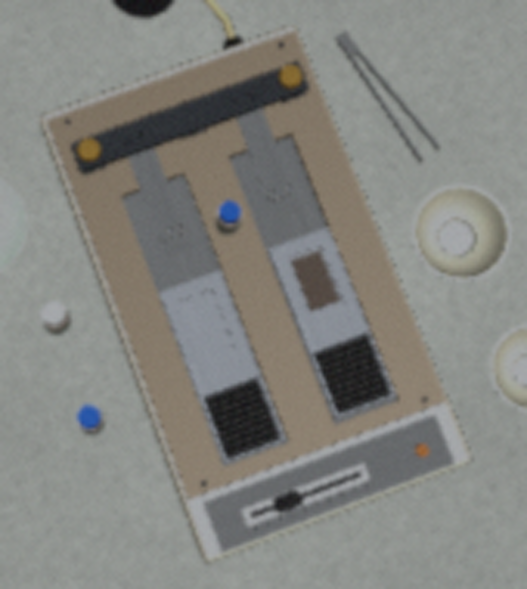

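The crop confirms the loaded carrier is in the right lane and the open recess is in the left. The pads from the two views agree within 4 mm. Next I'll get the lane direction and lane centre from the grey lane region, and the tool-axis displacement.

Run:
```python
from plant import manip, eyes, workorder
from h import *
d=eyes.get_image("top"); s=manip.sense()
hsv=cv2.cvtColor(d["img"],cv2.COLOR_BGR2HSV)
print("rib",hsv[230,312],"lane",hsv[180,313],"case",hsv[252,365])
br=((hsv[...,1]>55)&(hsv[...,0]<25)).astype(np.uint8)*255
k=max(blobs(d["img"],br,1000,90000,(225,120,390,290)),key=lambda a:a[1]["m00"])[0]
fill=cv2.drawContours(np.zeros_like(br),[cv2.convexHull(k)],-1,255,-1)
q=np.array([onplane(d,a,b,.052)[:2] for a,b in cv2.boxPoints(cv2.minAreaRect(k))]);print("top plate corners",q.round(4),[np.linalg.norm(q[i]-q[i-1]).round(3) for i in range(4)])
hole=cv2.erode(cv2.bitwise_and(fill,cv2.bitwise_not(br)),np.ones((3,3)))
for k,M in blobs(d["img"],hole,400,9000,(225,120,390,290)):
    q=np.array([onplane(d,a,b,.05)[:2] for a,b in cv2.boxPoints(cv2.minAreaRect(k))])
    e=[q[1]-q[0],q[2]-q[1]];e=max(e,key=np.linalg.norm)
    print("lane",q.mean(0).round(4),[np.linalg.norm(q[i]-q[i-1]).round(3) for i in range(2)],np.degrees(np.arctan2(e[1],e[0])).round(2))
T=R.from_rotvec(s["ee_rot"]);print(T.as_matrix().round(3))
print("to pad, tool axes",T.inv().apply(np.array([.507,-.094,.2])-s["position"]).round(4))
```

```text
rib [ 17  52 137] lane [105  10 105] case [ 98   6 168]Traceback (most recent call last):
  File "<stdin>", line 7, in <module>
ValueError: max() iterable argument is empty
```

Run:
```python
from plant import manip, eyes, workorder
from h import *
d=eyes.get_image("top"); s=manip.sense()
hsv=cv2.cvtColor(cv2.GaussianBlur(d["img"],(3,3),0),cv2.COLOR_BGR2HSV)
br=((hsv[...,1]>32)&(hsv[...,0]<28)&(hsv[...,2]>60)).astype(np.uint8)*255
k=max(blobs(d["img"],br,1000,90000,(225,120,390,290)),key=lambda a:a[1]["m00"])[0]
fill=cv2.drawContours(np.zeros_like(br),[cv2.convexHull(k)],-1,255,-1)
q=np.array([onplane(d,a,b,.052)[:2] for a,b in cv2.boxPoints(cv2.minAreaRect(k))]);print("top plate corners",q.round(4),[np.linalg.norm(q[i]-q[i-1]).round(3) for i in range(4)])
e=max([q[1]-q[0],q[2]-q[1]],key=np.linalg.norm);print("yaw",np.degrees(np.arctan2(e[1],e[0])))
hole=cv2.bitwise_and(fill,cv2.bitwise_not(br))
for k,M in blobs(d["img"],hole,300,9000,(225,120,390,290)):
    q=np.array([onplane(d,a,b,.05)[:2] for a,b in cv2.boxPoints(cv2.minAreaRect(k))])
    e=max([q[1]-q[0],q[2]-q[1]],key=np.linalg.norm)
    print("lane",q.mean(0).round(4),[np.linalg.norm(q[i]-q[i-1]).round(3) for i in range(2)],np.degrees(np.arctan2(e[1],e[0])).round(2))
T=R.from_rotvec(s["ee_rot"]);print(T.as_matrix().round(3))
print("to pad, tool axes",T.inv().apply(np.array([.507,-.094,.2])-s["position"]).round(4))
```

```text
top plate corners [[ 0.7061  0.1442]
 [ 0.7875 -0.0579]
 [ 0.4902 -0.1634]
 [ 0.4156  0.0314]] [np.float64(0.312), np.float64(0.218), np.float64(0.315), np.float64(0.209)]
yaw -160.47118494234095
lane [ 0.5922 -0.0109] [np.float64(0.278), np.float64(0.19)] -160.98
[[ 0.934  0.357 -0.   ]
 [ 0.357 -0.934  0.   ]
 [-0.    -0.001 -1.   ]]
to pad, tool axes [ 4.401e-01 -4.561e-01 -4.000e-04]
```

Careful with the scale: shifts go in shares of 0.3 m and turns go in shares of 4 rad. That gives: -0.035 m is -0.1167, 0.034 m is 0.1133.

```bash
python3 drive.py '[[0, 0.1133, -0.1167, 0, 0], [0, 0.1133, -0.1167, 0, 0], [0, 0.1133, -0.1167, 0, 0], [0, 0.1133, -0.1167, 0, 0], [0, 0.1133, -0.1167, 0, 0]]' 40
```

```text
refused: ROWS must be rows parted by semicolons, with the numbers parted by commas. Nothing was moved.
```

The call was refused and nothing moved: it wants rows parted by semicolons, with the numbers parted by commas. Same move again in that form.

```bash
python3 drive.py '0,0.1133,-0.1167,0,0;0,0.1133,-0.1167,0,0;0,0.1133,-0.1167,0,0;0,0.1133,-0.1167,0,0;0,0.1133,-0.1167,0,0' 40; python3 drive.py '0,0.1133,-0.1167,0,0;0,0.1133,-0.1167,0,0;0,0.1133,-0.1167,0,0;0,0.1133,-0.1167,0,0;0,0,0,0,0'
```

```text
time_s: 0.8
position: [0.3555, -0.4514, 0.1998]
ee_rot: [3.089, 0.57, 0.0]
force: [0.3, 0.8, -0.0]
grip_width: 0.0124
finger_force: 0.0
time_s: 1.3
position: [0.4352, -0.2673, 0.1999]
ee_rot: [-3.085, -0.584, -0.003]
force: [-0.0, -1.0, -0.3]
grip_width: -0.0001
finger_force: 0.0
```

In the tool's units: -0.034 m is -0.1133, 0.032 m is 0.1067.

```bash
python3 drive.py '0,0.1067,-0.1133,0,0;0,0.1067,-0.1133,0,0;0,0.1067,-0.1133,0,0;0,0.1067,-0.1133,0,0;0,0,0,0,0'
python3 - <<'E'
from plant import manip, eyes, workorder
from h import *
d=eyes.get_image("wrist");print(manip.sense()["position"],d["position"],d["attitude"],d["vertical_fov"]);cv2.imwrite("pics/w1.png",d["img"])
E
```

```text
time_s: 1.8
position: [0.5059, -0.0949, 0.1999]
ee_rot: [-3.085, -0.583, -0.004]
force: [-0.1, 0.3, -0.7]
grip_width: -0.0002
finger_force: 0.0
[ 0.50444958 -0.09819965  0.19973822] [ 0.57893674 -0.066381    0.37406199] [ 2.37758562 -1.61989458 -0.25514828] 69.82348221315276
```

View pics/w1.png

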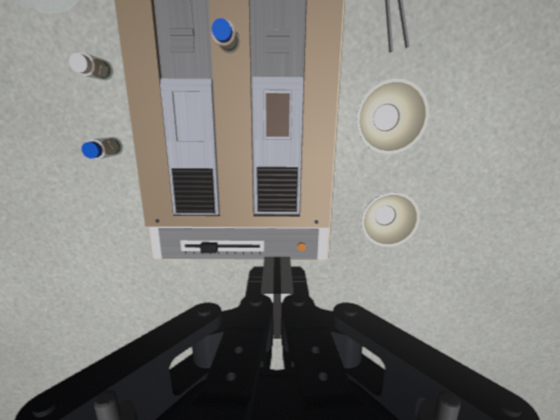

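The wrist view shows the loaded carrier with its pad at (277,190) and rock chip at (278,115), and the fingers at (278,270). I'll measure the pads, chip and yaw here.

Run:
```python
from plant import manip, eyes, workorder
from h import *
d=eyes.get_image("wrist");s=manip.sense()
g=d["img"].max(2)
for box,z in(((160,155,222,222),.055),((250,155,306,222),.055),((262,85,294,142),.052)):
    m=(g<(70 if z==.055 else 115)).astype(np.uint8)*255
    m=cv2.morphologyEx(m,cv2.MORPH_CLOSE,np.ones((7,7)))
    for k,M in blobs(d["img"],m,300,5000,box):
        q=np.array([onplane(d,a,b,z)[:2] for a,b in cv2.boxPoints(cv2.minAreaRect(k))]);e=q[1]-q[0]
        print(q.mean(0).round(4),np.linalg.norm(e).round(4),np.linalg.norm(q[2]-q[1]).round(4),np.degrees(np.arctan2(e[1],e[0])).round(1))
# right lane right edge / plate right edge at rows
p=[]
hsv=cv2.cvtColor(d["img"],cv2.COLOR_BGR2HSV)
for v in range(10,150,5):
    r=np.where((hsv[v,295:350,1]>40)&(hsv[v,295:350,0]<28))[0]
    if len(r): p.append([*onplane(d,295+r[0],v,.052)[:2],*onplane(d,295+r[-1],v,.052)[:2]])
p=np.array(p,np.float32)
for c in(p[:,:2],p[:,2:]):
    l=cv2.fitLine(c.copy(),cv2.DIST_HUBER,0,.01,.01).ravel();print("edge",l.round(4),np.degrees(np.arctan(l[1]/l[0])).round(2))
T=R.from_rotvec(s["ee_rot"]);print(s["position"].round(4),T.as_matrix().round(4))
```

```text
[ 0.4751 -0.0085] 0.0422 0.0501 -64.9
[ 0.5095 -0.0931] 0.0413 0.0475 -68.7
[ 0.5813 -0.0653] 0.0394 0.0209 20.5
edge [ 0.9316  0.3635  0.6246 -0.0767] 21.32
edge [ 0.9332  0.3592  0.6314 -0.1097] 21.05
[ 0.5035 -0.1004  0.1996] [[ 9.332e-01  3.593e-01 -1.000e-04]
 [ 3.593e-01 -9.332e-01 -1.000e-04]
 [-1.000e-04  1.000e-04 -1.000e+00]]
```

In the tool's units: 0.045 m is 0.15, 0.02 m is 0.0667.

```bash
python3 drive.py '0,0.0267,-0.0167,0.0667,0;0,0,0,0.15,0;0,0,0,0.15,0;0,0,0,0.0667,0;0,0,0,0,0'; python3 drive.py '0,0,0,0,0;0,0,0,0,0';python3 - <<'E'
from plant import manip, eyes, workorder
from h import *
d=eyes.get_image("wrist");cv2.imwrite("pics/w2.png",d["img"])
E
```

```text
time_s: 2.4
position: [0.5066, -0.0954, 0.0672]
ee_rot: [-3.089, -0.566, 0.008]
force: [0.8, 0.4, 0.9]
grip_width: -0.0002
finger_force: 0.0
time_s: 2.6
position: [0.5096, -0.0946, 0.071]
ee_rot: [3.089, 0.568, 0.003]
force: [0.7, 0.3, 0.1]
grip_width: -0.0001
finger_force: 0.0
```

View pics/w2.png

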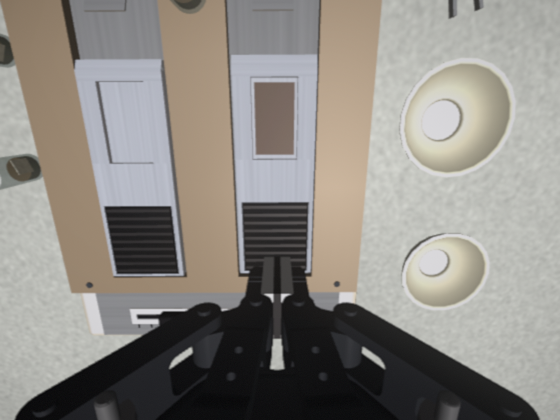

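The fingertips at (277,258) line up with the pad's middle column (243 to 311), about 15 mm above it. I'll press down gradually.

In the tool's units: 0.012 m is 0.04, 0.003 m is 0.01.

```bash
python3 drive.py '0,0,0,0.04,0;0,0,0,0,0;0,0,0,0.01,0;0,0,0,0,0;0,0,0,0,0'; python3 drive.py '0,0,0,0.0067,0;0,0,0,0,0;0,0,0,0,0'
```

```text
time_s: 3.15
position: [0.5088, -0.0935, 0.0546]
ee_rot: [-3.089, -0.57, 0.0]
force: [0.1, 0.1, 0.0]
grip_width: -0.0002
finger_force: 0.0
time_s: 3.45
position: [0.5088, -0.0936, 0.0526]
ee_rot: [-3.089, -0.57, 0.0]
force: [-0.6, 0.3, -0.0]
grip_width: 0.0005
finger_force: 0.0
```

In the tool's units: 0.002 m is 0.0067.

```bash
python3 drive.py '0,0,0,0.0067,0;0,0,0,0,0;0,0,0,0,0'; python3 drive.py '0,0,0,0.0067,0;0,0,0,0,0;0,0,0,0,0'
```

```text
time_s: 3.75
position: [0.5088, -0.0936, 0.0506]
ee_rot: [-3.089, -0.57, 0.0]
force: [0.2, 0.3, -0.5]
grip_width: -0.0
finger_force: 0.0
time_s: 4.05
position: [0.5088, -0.0936, 0.0486]
ee_rot: [-3.089, -0.57, 0.0]
force: [-0.3, -0.4, -0.8]
grip_width: 0.0001
finger_force: 0.0
```

The tip should already be touching at z = 0.055, so I'll look before going lower.

Run:
```python
from plant import manip, eyes, workorder
from h import *
d=eyes.get_image("wrist");a=d["img"][170:340,200:360];e=eyes.get_image("scene")["img"][110:230,190:350]
f=lambda i:cv2.resize(i,(400,400*i.shape[0]//i.shape[1]),interpolation=cv2.INTER_CUBIC)
a,e=f(a),f(e);h=min(len(a),len(e));cv2.imwrite("pics/w3.png",np.hstack([a[:h],e[:h]]));print(manip.sense()["force"])
```

```text
[-0.16855262 -0.00609263  0.15306414]
```

View pics/w3.png

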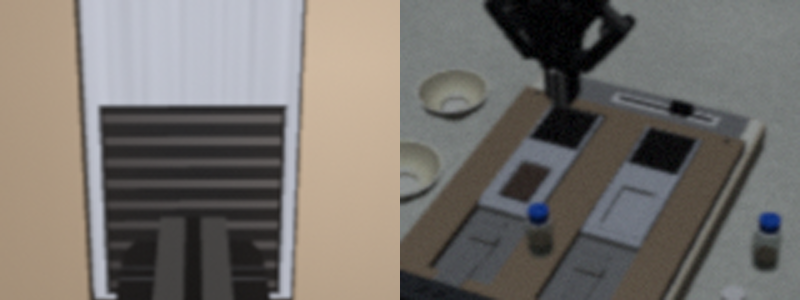

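The fingertips are over the pad, centred across it and slightly behind its middle, and there's no contact force yet. I'll go on down in 1 mm steps.

In the tool's units: 0.001 m is 0.0033.

```bash
python3 drive.py '0,0,0,0.0033,0;0,0,0,0,0;0,0,0,0,0'; python3 drive.py '0,0,0,0.0033,0;0,0,0,0,0;0,0,0,0,0'
```

```text
time_s: 4.45
position: [0.5089, -0.0936, 0.0476]
ee_rot: [-3.089, -0.57, 0.0]
force: [-0.3, -0.1, 0.5]
grip_width: 0.0
finger_force: 0.0
time_s: 4.75
position: [0.5088, -0.0936, 0.0466]
ee_rot: [3.089, 0.57, -0.0]
force: [-0.2, 0.0, -0.3]
grip_width: 0.0
finger_force: 0.0
```

In the tool's units: 0.001 m is 0.0033.

```bash
python3 drive.py '0,0,0,0.0033,0;0,0,0,0,0;0,0,0,0,0'; python3 drive.py '0,0,0,0.0033,0;0,0,0,0,0;0,0,0,0,0'
```

```text
time_s: 5.05
position: [0.5088, -0.0936, 0.0456]
ee_rot: [-3.089, -0.57, 0.0]
force: [0.1, 0.5, -0.3]
grip_width: 0.0001
finger_force: 0.0
time_s: 5.35
position: [0.5088, -0.0936, 0.0446]
ee_rot: [-3.089, -0.57, 0.0]
force: [0.3, 0.4, -0.1]
grip_width: 0.0003
finger_force: 0.0
```

Run:
```python
from plant import manip, eyes, workorder
from h import *
d=eyes.get_image("wrist");s=manip.sense();T=R.from_rotvec(s["ee_rot"])
p,w=ray(d,277,257);p=T.inv().apply(p-s["position"]);w=T.inv().apply(w)
print("cam in tool",p.round(4),"ray",w.round(3))
for z in(-.02,-.013,-.01,-.005,0,.005):print(z,(p+w*(z-p[2])/w[2]).round(4))
print(s["position"],s["force"])
g=d["img"].max(2);m=cv2.morphologyEx((g<70).astype(np.uint8)*255,cv2.MORPH_CLOSE,np.ones((5,5)))
# pad front corners row
print("front edge row",[np.where(g[180:260,c]<70)[0][0]+180 for c in(250,277,300)])
fr=np.where(g[180:260,277]<70)[0][0]+180
for z in(.045,.05,.055):print(z,"pad front edge in tool",T.inv().apply(onplane(d,277,fr,z)-s["position"]).round(4))
cv2.imwrite("pics/w4.png",np.vstack([cv2.resize(d["img"][190:310,220:340],(580,580),interpolation=cv2.INTER_CUBIC)]))
```

```text
cam in tool [ 0.0789 -0.0002 -0.1739] ray [-0.444  0.     0.908]
-0.02 [ 0.0035 -0.0001 -0.02  ]
-0.013 [ 0.0001 -0.0001 -0.013 ]
-0.01 [-0.0014 -0.0001 -0.01  ]
-0.005 [-0.0038 -0.0001 -0.005 ]
0 [-0.0063 -0.0001  0.    ]
0.005 [-0.0087 -0.0001  0.005 ]
[ 0.50887444 -0.09361281  0.0446376 ] [-0.59151344  0.11751758 -0.75686058]
front edge row [np.int64(215), np.int64(215), np.int64(215)]
0.045 pad front edge in tool [ 0.022  -0.0002 -0.0004]
0.05 pad front edge in tool [ 0.0237 -0.0002 -0.0054]
0.055 pad front edge in tool [ 0.0253 -0.0002 -0.0104]
```

View pics/w4.png

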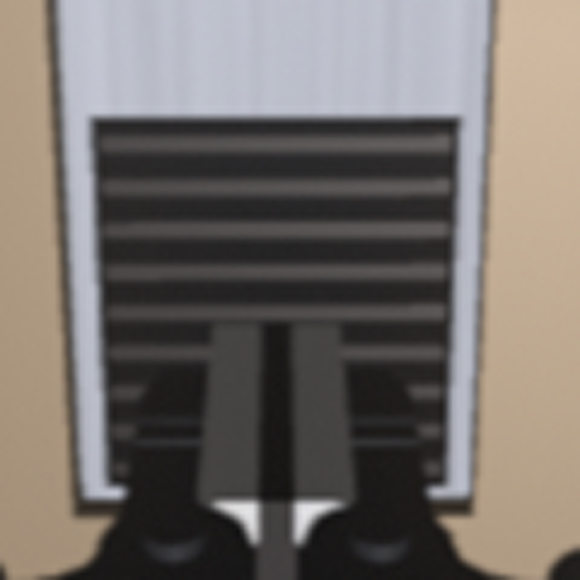

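The tip reads as lower than it really is: its ray implies a physical tip about 10 mm or more above the nominal TCP. It's still within the pad, so I'll keep stepping down on force.

In the tool's units: 0.001 m is 0.0033.

```bash
for i in 1; do python3 drive.py '0,0,0,0.0033,0;0,0,0,0,0;0,0,0,0,0'; python3 drive.py '0,0,0,0.0033,0;0,0,0,0,0;0,0,0,0,0'; python3 drive.py '0,0,0,0.0033,0;0,0,0,0,0;0,0,0,0,0'; done | grep -E "posi|force:"
python3 - <<'E'
from plant import manip, eyes, workorder
from h import *
d=eyes.get_image("scene");s=manip.sense();print(s["force"])
f=210/np.tan(np.radians(d["vertical_fov"]/2))
def pr(x):
    c=R.from_rotvec(d["attitude"]).inv().apply(x-d["position"]);return c[:2]/c[2]*f+[d["cx"],d["cy"]]
for dz in(0,.01,.02):print(dz,pr(s["position"]+[0,0,dz]).round(1))
cv2.imwrite("pics/s5.png",cv2.resize(d["img"][120:180,220:300],(800,600),interpolation=cv2.INTER_CUBIC))
E
```

```text
position: [0.5089, -0.0936, 0.0436]
force: [0.8, 0.0, -0.5]
finger_force: 0.0
position: [0.5088, -0.0936, 0.0426]
force: [0.1, -0.3, -0.1]
finger_force: 0.0
position: [0.5088, -0.0936, 0.0416]
force: [0.2, -0.4, 0.2]
finger_force: 0.0
[ 1.19134112 -0.81003219 -0.2525998 ]
0 [255.3 165.8]
0.01 [255.1 162.2]
0.02 [254.9 158.5]
```

View pics/s5.png

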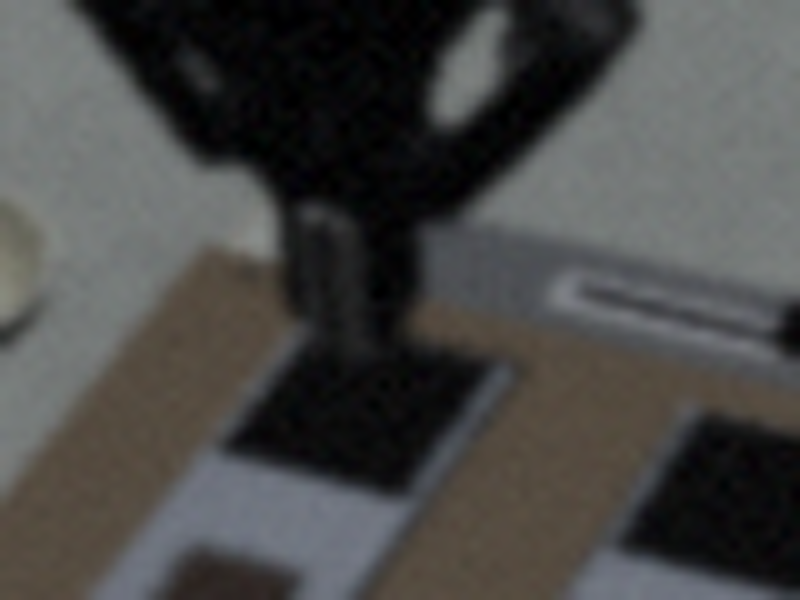

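Run:
```python
from plant import manip, eyes, workorder
from h import *
s=manip.sense();a=ray(eyes.get_image("wrist"),277,257);b=ray(eyes.get_image("scene"),255.3,156)
x,e=cross(a,b);print(x.round(4),e.round(4),"tool frame",R.from_rotvec(s["ee_rot"]).inv().apply(x-s["position"]).round(4))
```

```text
[ 0.5144 -0.0893  0.0724] 0.0054 tool frame [ 0.0067 -0.002  -0.0307]
```

Crossing the two views puts the real fingertip at z ≈ 0.072, centred over the pad but about 30 mm above the reported TCP. It therefore has about 17 mm left to go. I'll continue on force feedback and check where the middle vial stands relative to the path.

In the tool's units: 0.008 m is 0.0267.

```bash
(python3 drive.py '0,0,0,0.0267,0;0,0,0,0,0;0,0,0,0,0'; python3 drive.py '0,0,0,0.0067,0;0,0,0,0,0;0,0,0,0,0';python3 drive.py '0,0,0,0.0067,0;0,0,0,0,0;0,0,0,0,0') | grep -E "posi|force:"
python3 - <<'E'
from plant import manip, eyes, workorder
from h import *
d=eyes.get_image("scene");h=cv2.cvtColor(d["img"],cv2.COLOR_BGR2HSV)
m=((abs(h[...,0].astype(int)-115)<15)&(h[...,1]>120)).astype(np.uint8)*255
for k,M in blobs(d["img"],m,10,500,(225,180,265,215)):
    p=onplane(d,M["m10"]/M["m00"],M["m01"]/M["m00"],.09);c,s=np.cos(np.radians(21.1)),np.sin(np.radians(21.1))
    v=p[:2]-[.5095,-.0931];print(p,"lane frame from pad",v@[c,s],v@[-s,c])
E
```

```text
position: [0.5086, -0.0936, 0.0332]
force: [-0.4, -0.2, 1.1]
finger_force: 0.0
position: [0.5088, -0.0936, 0.0316]
force: [-0.7, -0.4, 0.2]
finger_force: 0.0
position: [0.5088, -0.0936, 0.0296]
force: [0.2, -0.1, 0.1]
finger_force: 0.0
[ 0.62276427 -0.00097981  0.09      ] lane frame from pad 0.13883327835183212 0.04516908199745342
```

In the tool's units: -0.005 m is -0.0167, 0.001 m is 0.0033.

```bash
(python3 drive.py '0,-0.0167,0,0.0033,0;0,0,0,0,0;0,0,0,0,0'; python3 drive.py '0,0,0,0.0033,0;0,0,0,0,0;0,0,0,0,0';python3 drive.py '0,0,0,0.0033,0;0,0,0,0,0;0,0,0,0,0') | grep -E "posi|force:"
```

```text
position: [0.5039, -0.0955, 0.0286]
force: [-0.1, -0.4, -0.6]
finger_force: 0.0
position: [0.5042, -0.0954, 0.0276]
force: [-0.2, -0.1, 0.4]
finger_force: 0.0
position: [0.5042, -0.0954, 0.0266]
force: [0.3, -0.7, 0.4]
finger_force: 0.0
```

In the tool's units: 0.001 m is 0.0033.

```bash
(python3 drive.py '0,0,0,0.0033,0;0,0,0,0,0;0,0,0,0,0'; python3 drive.py '0,0,0,0.0033,0;0,0,0,0,0;0,0,0,0,0') | grep -E "time|posi|force:"
```

```text
time_s: 8.6
position: [0.5041, -0.0954, 0.0256]
force: [-0.7, 0.6, 0.2]
finger_force: 0.0
time_s: 8.9
position: [0.5042, -0.0954, 0.0246]
force: [0.6, -0.4, 0.6]
finger_force: 0.0
```

In the tool's units: 0.001 m is 0.0033.

```bash
(python3 drive.py '0,0,0,0.0033,0;0,0,0,0,0;0,0,0,0,0'; python3 drive.py '0,0,0,0.0033,0;0,0,0,0,0;0,0,0,0,0'; python3 drive.py '0,0,0,0.0033,0;0,0,0,0,0') | grep -E "time|posi|force:"
```

```text
time_s: 9.2
position: [0.5041, -0.0954, 0.0236]
force: [-0.4, -0.6, -0.2]
finger_force: 0.0
time_s: 9.5
position: [0.5043, -0.0954, 0.0235]
force: [-2.4, 0.7, 13.5]
finger_force: 6.7
time_s: 9.7
position: [0.5044, -0.0955, 0.0234]
force: [-4.0, 1.0, 26.5]
finger_force: 13.8
```

```bash
(python3 drive.py '0,0,0,0.0033,0;0,0,0,0,0'; python3 drive.py '0,0,0,0.0033,0;0,0,0,0,0') | grep -E "time|posi|force:"
```

```text
time_s: 9.9
position: [0.5047, -0.0956, 0.0233]
force: [-6.7, 1.8, 41.9]
finger_force: 20.9
time_s: 10.1
position: [0.505, -0.0958, 0.0232]
force: [-8.2, 1.2, 55.0]
finger_force: 27.9
```

Contact came at a reported z of 0.0236, with a stiffness of about 14 N/mm. I'll ease back to about 18 N and start sliding.

In the tool's units: -0.0026 m is -0.0087.

```bash
(python3 drive.py '0,0,0,-0.0087,0;0,0,0,0,0;0,0,0,0,0'; python3 drive.py '0,0.0167,0,0,0;0,0.0167,0,0,0;0,0.0167,0,0,0;0,0.0167,0,0,0;0,0,0,0,0') | grep -E "time|posi|force:"
```

```text
time_s: 10.4
position: [0.5048, -0.0955, 0.0234]
force: [-2.5, 0.6, 23.1]
finger_force: 11.4
time_s: 10.9
position: [0.5244, -0.0884, 0.0234]
force: [-0.3, -0.5, 20.1]
finger_force: 10.0
```

In the tool's units: 0.006 m is 0.02.

```bash
(python3 drive.py '0,0.02,0,0,0;0,0.02,0,0,0;0,0.02,0,0,0;0,0.02,0,0,0;0,0,0,0,0') | grep -E "time|posi|force:"
python3 - <<'E'
from plant import manip, eyes, workorder
from h import *
d=eyes.get_image("wrist");s=manip.sense();T=R.from_rotvec(s["ee_rot"])
g=d["img"].max(2);fr=np.where(g[170:256,277]<70)[0][0]+170
print(fr,"pad front in tool x",T.inv().apply(onplane(d,277,fr,.055)-s["position"])[0],"world",onplane(d,277,fr,.055))
E
```

```text
time_s: 11.4
position: [0.5428, -0.0812, 0.0234]
force: [-10.5, -3.2, 28.2]
finger_force: 14.5
219 pad front in tool x 0.030225359463583446 world [ 0.57112618 -0.07026409  0.055     ]
```

The carrier is following, with the pad front still 30 mm ahead in the tool frame. It is now meeting the leaf, with about 11 N along the lane, so I'll carry on.

In the tool's units: 0.005 m is 0.0167.

```bash
(python3 drive.py '0,0.0167,0,0,0;0,0.0167,0,0,0;0,0.0167,0,0,0;0,0,0,0,0';python3 drive.py '0,0.0167,0,0,0;0,0.0167,0,0,0;0,0,0,0,0') | grep -E "time|posi|force:"
python3 - <<'E'
from plant import manip, eyes, workorder
from h import *
d=eyes.get_image("wrist");s=manip.sense();T=R.from_rotvec(s["ee_rot"])
g=d["img"].max(2);fr=np.where(g[170:256,277]<70)[0][0]+170
print(fr,"pad front in tool x",T.inv().apply(onplane(d,277,fr,.055)-s["position"])[0],"world",onplane(d,277,fr,.055))
E
```

```text
time_s: 11.85
position: [0.5582, -0.0754, 0.0234]
force: [-7.7, -2.2, 24.6]
finger_force: 12.2
time_s: 12.15
position: [0.5678, -0.0717, 0.0235]
force: [-6.3, -0.9, 24.0]
finger_force: 11.9
219 pad front in tool x 0.03016310807903885 world [ 0.59593263 -0.06085527  0.055     ]
```

In the tool's units: 0.004 m is 0.0133.

```bash
(python3 drive.py '0,0.0133,0,0,0;0,0,0,0,0';python3 drive.py '0,0.01,0,0,0;0,0,0,0,0';python3 drive.py '0,0.0067,0,0,0;0,0,0,0,0') | grep -E "time|posi|force:"
```

```text
time_s: 12.4
position: [0.5713, -0.0704, 0.0235]
force: [-7.3, -2.0, 23.1]
finger_force: 11.8
time_s: 12.6
position: [0.574, -0.0693, 0.0234]
force: [-7.7, -2.1, 23.8]
finger_force: 11.8
time_s: 12.8
position: [0.5758, -0.0686, 0.0234]
force: [-7.9, -2.7, 23.6]
finger_force: 11.9
```

In the tool's units: 0.002 m is 0.0067.

```bash
(python3 drive.py '0,0.0067,0,0,0;0,0,0,0,0';python3 drive.py '0,0.0067,0,0,0;0,0,0,0,0';python3 drive.py '0,0.0067,0,0,0;0,0,0,0,0') | grep -E "time|posi|force:"
```

```text
time_s: 13.0
position: [0.5777, -0.068, 0.0234]
force: [-8.6, -3.0, 23.4]
finger_force: 11.9
time_s: 13.2
position: [0.5787, -0.0675, 0.0234]
force: [-10.0, -3.1, 26.3]
finger_force: 12.9
time_s: 13.4
position: [0.5787, -0.0675, 0.0234]
force: [-14.0, -3.8, 31.4]
finger_force: 15.2
```

It stopped dead after 79 mm of travel, with the lane force rising, so it's at the stop. I'll let go and check.

In the tool's units: -0.045 m is -0.15, -0.03 m is -0.1.

```bash
(python3 drive.py '0,-0.0033,0,-0.0067,0;0,0,0,-0.0167,0;0,0,0,-0.1,0;0,0,0,-0.15,0;0,0,0,-0.15,0';python3 drive.py '0,-0.1,0,0,0;0,-0.1333,0,0,0;0,0,0,0,0;0,0,0,0,0') | grep -E "time|posi|force:"
python3 - <<'E'
from plant import manip, eyes, workorder
from h import *
d=eyes.get_image("wrist");cv2.imwrite("pics/w6.png",d["img"])
g=d["img"].max(2)
m=cv2.morphologyEx((g<70).astype(np.uint8)*255,cv2.MORPH_CLOSE,np.ones((7,7)))
for k,M in blobs(d["img"],m,800,6000,(100,20,400,230)):
    print(cv2.boundingRect(k),onplane(d,M["m10"]/M["m00"],M["m01"]/M["m00"],.055).round(4))
d=eyes.get_image("top");cv2.imwrite("pics/top6.png",d["img"])
E
```

```text
time_s: 13.9
position: [0.5814, -0.0655, 0.15]
force: [0.5, -0.9, -0.3]
finger_force: 0.0
time_s: 14.3
position: [0.5162, -0.091, 0.1495]
force: [0.1, 0.6, 1.0]
finger_force: 0.0
(155, 191, 49, 39) [ 0.4799 -0.0072  0.055 ]
(252, 94, 51, 60) [ 0.5849 -0.0648  0.055 ]
```

View pics/w6.png

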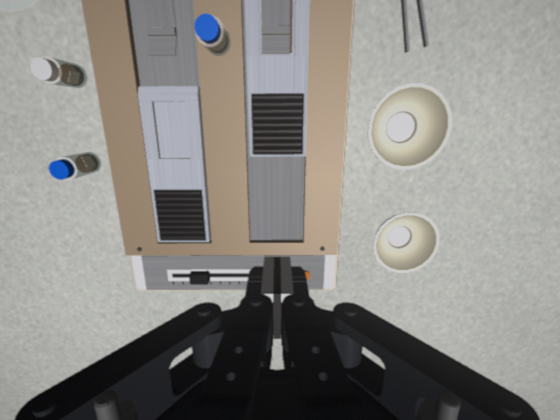

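The carrier lies under the leaf, with its pad at (277,124) and the bare lane floor from row 156 to 241. The spare carrier and the vial haven't moved. Fully home, the gap from the near wall to the tail should be 84 mm, so I'll measure that.

Run:
```python
from plant import manip, eyes, workorder
from h import *
d=eyes.get_image("wrist")
g=cv2.cvtColor(d["img"],cv2.COLOR_BGR2GRAY).astype(int)[:,268:288].mean(1)
dg=np.diff(g);print([(i,int(dg[i])) for i in range(140,256) if abs(dg[i])>10])
b,t5=onplane(d,277,241.5,.044),onplane(d,277,155.5,.044)
print("gap floor-floor",np.linalg.norm(b-t5),"tail top z.054:",np.linalg.norm((onplane(d,277,155.5,.054)-b)[:2]),"wall top",np.linalg.norm((onplane(d,277,155.5,.054)-onplane(d,277,241.5,.052))[:2]))
# pad home from stop: front plate/lane landmarks
print("pad",onplane(d,277,124,.055),"near wall (.052)",onplane(d,277,241.5,.052),"(.044)",b)
```

```text
[(140, -23), (141, -12), (144, 21), (146, -15), (147, -17), (150, 16), (151, 19), (153, -26), (154, 25), (155, 64), (156, 26), (157, -15), (158, -13), (240, -39), (241, -29), (242, 11), (243, 46), (244, 39), (255, -21)]
gap floor-floor 0.08548349970933766 tail top z.054: 0.08669091720188368 wall top 0.08327673134847464
pad [ 0.58554301 -0.06406609  0.055     ] near wall (.052) [ 0.48280738 -0.10347405  0.052     ] (.044) [ 0.479619   -0.10469507  0.044     ]
```

The gap measures 83 to 87 mm against the 84 mm expected, and the force rose hard at the end of travel, so the carrier is home. I'll hand it in.

```bash
python3 -c "
from plant import manip, eyes, workorder
print(workorder.job_done())"
```

```text
the job is handed in; nothing more can be done
None
```

I pressed the loaded carrier (right lane) on its thumb pad at about 20–30 N and slid it 79 mm under the leaf spring to the stop, then released it and handed the job in; no verdict was returned. The final picture showed the carrier home and the empty carrier unmoved.

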